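Stir the ceramic beads and put the stirrer back on its sloped rest

ROBOT

A 6-joint arm with a two-finger parallel gripper is mounted at the origin on a cart in front of the work surface, level with it; the furniture and walls round the work are solid. World frame = base frame: x ahead of the robot, y to its left, z up, the work surface at z = 0. Lengths are in m, angles in rad, forces in N, time in s.
With the tool pointing down it reaches from about 0.375 to 0.925 m from the base axis. Payload 5.7 kg.
Tool frame: the origin (TCP) lies on the centre line of the jaws, within the pads' length; the fingertips stand 25 mm ahead of it and the grasp point (between the pads) lies 6 mm ahead of it; z points along the fingers, y is the direction in which the jaws open and shut (so a half turn about z gives the same grasp; the last joint's range is limited). The gripper opens to 88 mm and grips with 3 to 60 N. Pads are 20 mm wide; open, the fingers measure 115 mm over their backs; the gripper's body (75 mm by 178 mm) begins 61 mm behind the grasp point.
Start: joints at [-1.33, 0.359, 1.51, -0, 1.272, -0.115], TCP at [0.209, -0.562, 0.248] pointing down, gripper open.
Joint ranges: [-2.97, 2.97], [-1.01, 2.36], [0.21, 2.38], [-0.96, 4.11], [0.2, 2.71], [-2.98, 2.98]. Speed limits (rad/s): [2.39, 2.39, 3.14, 3.14, 3.14, 3.14].

INTERFACE

Orientations are given as a 3x3 rotation matrix whose columns are the frame's x, y, z axes.
In Python, from plant import arm, eoat, inverse_kinematics, grab_frame gives the robot as it stands. Calls block until the motion is done:
- arm.move_to(position, orientation): joint-space move of the TCP to a pose.
- arm.line_to(position, speed=0.15, orientation=None, guard=None): straight line of the TCP; orientation=None keeps the orientation; speed is the mean speed in m/s. With guard (N) it stops when the force on the tool has changed by that much, and returns True; else False.
- arm.set_joints(angles): joint-space move.
- eoat.set_gripper(opening, grip_force=None): finger opening in m; grip_force is the grip in N (None keeps the last); returns when the fingers have stopped.
- arm.pause(seconds).
- inverse_kinematics(position, orientation): joint angles nearest the present ones, or None.
- grab_frame(name): name is "scene" or "side" or "wrist"; returns a dict with "frame" (384x512x3 uint8, red, green, blue), "z_map" (384x512 float32, m along the optical axis (not along the pixel's ray), 0 where there is no reading), "fx", "fy", "cx", "cy" (pixels), "rvec" (rotation vector, rad) and "tvec" (3), from world to camera coordinates, as OpenCV has them. Camera axes: x right, y down, z forward; pixel columns grow to the right and rows downward; lengths in m; the calibration is good to about 2 mm. A picture is of the moment at which its call begins.
A pose or a line that the arm cannot do raises arm.MotionError and nothing moves.
- arm.hand_in(): hands the job in, once; it reports no verdict.
Readings, each from a call of its own:
- arm.current_t(): time.
- arm.current_qpos(): joint angles.
- arm.current_qvel(): joint speeds.
- arm.current_tau(): joint torques, N m.
- arm.current_eef_pos(): TCP position.
- arm.current_eef_rot(): TCP orientation.
- arm.current_wrist_force(): force on the tool from outside, world axes, zero at the start.
- arm.current_torque(): the same for the moment, N m.
- arm.current_grip_width(): finger opening in m.
Only numpy, scipy, OpenCV 4.12 (cv2) and the standard library are available. Lean on these libraries where they do the work, as an engineer would, in place of code of your own. Each camera call takes 0.05 s, during which the arm holds its last target.

TASK

Take the stirrer from its sloped rest and stir the ceramic beads in the steel dish with it: starting at the side of the dish nearest the robot, go one full round, anticlockwise as seen from above and back to where you began, with the end of the blade down close to the dish's floor and about midway between the middle and the wall, so that the beads are pushed round. Spill no bead, do not shove or tip the dish, and leave the jar and the tin where they stand. Then lay the stirrer back in both forks of the rest as it was, blade at the low end by the stop, and let go.

Things in the scene. Friction and masses are not known exactly. Their poses are not given: they have to be found in the camera images.
- dish: Round flat-bottomed open steel dish, loose, 0.9 kg, holding the beads. Outer diameter 116 mm at foot, 137 mm over the rolled rim, 53 mm high, wall 4 mm; inner floor 5 mm above its underside; inner radius 57 mm at the floor, 63 mm at the rim. Origin: centre of underside; z up; at the start its x points away from the robot, y to the robot's left.
- stirrer: Straight hand stirrer, 190 mm long, 90 g, loose, in the rest at the start. Own x runs from handle to blade; origin on the axis at mid length, near the centre of mass. Flat-sided black handle x = -95 to -15 mm (16 mm wide along y, 14 thick along z), round steel shaft 10 mm thick to 60 mm, flat steel blade 59 to 95 mm (20 mm wide along y, 6 thick).
- stirrer_tip (a point): Middle of the blade's end edge, at x = 95 mm on the stirrer.
- stirrer_handle (a point): Point on the axis inside the handle, at x = -40 mm on the stirrer: a good place to grip, across the two flat sides 16 mm apart.
- rest: Fixed aluminium rest, foot plate 200x70x8 mm. Origin: centre of plate's underside, z up, x towards the low end. The stirrer lies in it 30 deg down towards +x, y level, its origin at z = 85 mm here. Forks, 10 mm thick, at stirrer x = -80 (slot 26 wide) and +40 (slot 20 wide); horns 11 mm above the axis. Stop plate 2 mm past the blade, 15 mm above the axis. Fingers fit between the forks.
- rest_low (a point): Where the blade's end (stirrer_tip) lies when the stirrer is in the rest.
- rest_high (a point): Where the handle point (stirrer_handle) lies when the stirrer is in the rest.
- bead_1: One of six alike white ceramic beads in the dish: short round-edged cylinder, 20 mm in diameter, 18 mm high, 15 g, loose; standing on end in an arc about 29 mm from the dish's centre at the start, open to the dish's near side. Origin: its centre.
- bead_2: One of six alike white ceramic beads in the dish: short round-edged cylinder, 20 mm in diameter, 18 mm high, 15 g, loose; standing on end in an arc about 29 mm from the dish's centre at the start, open to the dish's near side. Origin: its centre.
- bead_3: One of six alike white ceramic beads in the dish: short round-edged cylinder, 20 mm in diameter, 18 mm high, 15 g, loose; standing on end in an arc about 29 mm from the dish's centre at the start, open to the dish's near side. Origin: its centre.
- bead_4: One of six alike white ceramic beads in the dish: short round-edged cylinder, 20 mm in diameter, 18 mm high, 15 g, loose; standing on end in an arc about 29 mm from the dish's centre at the start, open to the dish's near side. Origin: its centre.
- bead_5: One of six alike white ceramic beads in the dish: short round-edged cylinder, 20 mm in diameter, 18 mm high, 15 g, loose; standing on end in an arc about 29 mm from the dish's centre at the start, open to the dish's near side. Origin: its centre.
- bead_6: One of six alike white ceramic beads in the dish: short round-edged cylinder, 20 mm in diameter, 18 mm high, 15 g, loose; standing on end in an arc about 29 mm from the dish's centre at the start, open to the dish's near side. Origin: its centre.
- board: Fixed flat grey board on the bench, 303 x 390 x 14 mm, on which the dish and the rest stand: its top is 14 mm above the bench. Origin: centre of its underside.
- jar: Bystander: clear glass jar, 72 mm in diameter, 130 mm high, loose. Origin: centre of the underside.
- tin: Bystander: plain round tin, 66 mm in diameter, 83 mm high, loose. Origin: centre of the underside.

How it is judged:
By the outcome, as a careful person would: the job done as asked, in the order asked, and still so for the second after the job is handed in, with the robot touching nothing.
It also fails if it takes over 72 s, if anything falls off the work surface, if the arm or the gripper's body presses on something with over 40 N, if the wrist force passes 120 N, or if a joint passes its speed limit or range.

## Working session

There is one attempt and no reset: what is moved stays moved. The work goes in short steps, each a Python script; the robot and the scene stay as the last script left them, time stands still between calls to the robot, and variables do not carry over. Pictures are saved under pics/ and viewed, and the job is handed in when it is done.

```bash
mkdir -p pics; ls; cat > h.py <<'E'
import numpy as np, cv2
from plant import arm, eoat, inverse_kinematics, grab_frame
def snap(n,f):
    g=grab_frame(n); cv2.imwrite(f'pics/{f}.png',g['frame'][:,:,::-1]); np.savez(f'pics/{f}.npz',**g); return g
def cam(g):
    R=cv2.Rodrigues(np.array(g['rvec'],float))[0]; return R,np.array(g['tvec'],float).ravel()
def cloud(g):
    R,t=cam(g); z=g['z_map'].astype(float); v,u=np.mgrid[:z.shape[0],:z.shape[1]]
    P=np.stack([(u-g['cx'])/g['fx']*z,(v-g['cy'])/g['fy']*z,z],-1)
    W=(P-t)@R; W[z==0]=np.nan; return W
def proj(g,p):
    R,t=cam(g); c=R@np.array(p)+t; return np.array([g['fx']*c[0]/c[2]+g['cx'],g['fy']*c[1]/c[2]+g['cy']])
E
python3 - <<'E'
from h import *
for n in ('scene','side','wrist'):
    g=snap(n,n+'0'); R,t=cam(g); print(n,-R.T@t,R[2],g['fx'])
print(arm.current_t())
a=[cv2.imread(f'pics/{n}0.png') for n in('scene','side','wrist')]
E
```

```text
pics
scene [-0.22596277 -0.43620332  0.53299067] [ 0.74654185  0.53897515 -0.3901039 ] 404.9504179898431
side [ 0.8597365  -0.36407864  1.17662683] [-0.26023807  0.41855734 -0.87010683] 473.8706869291793
wrist [ 0.27223411 -0.53749224  0.38430925] [-0.22854782 -0.08275901 -0.97000868] 272.7466349491686
0.15
```

View pics/scene0.png

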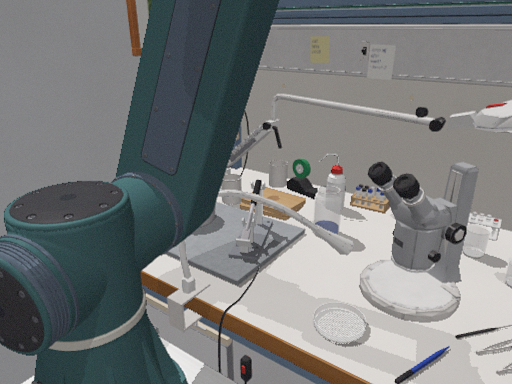

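View pics/side0.png

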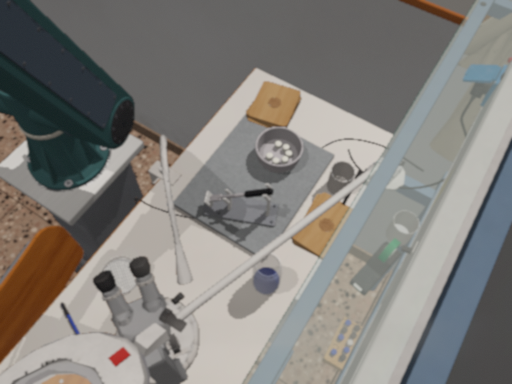

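The side view shows the dish (280,148), the rest with the stirrer (handle about (258,191), blade end about (212,200)), and the tin (342,172). Two articulated arms reach over the bench. Enlarging.

```bash
python3 - <<'E'
import cv2,numpy as np
a=cv2.imread('pics/side0.png')
cv2.imwrite('pics/side0c.png',cv2.resize(a[110:250,170:370],None,fx=4,fy=4,interpolation=cv2.INTER_CUBIC))
from h import cloud
g=dict(np.load('pics/side0.npz')); W=cloud(g)
for n,(u,v) in dict(handle=(258,191),handleend=(270,191),blade=(212,197),dishcen=(280,150),tin=(342,172),board=(240,150),board2=(200,180),lamp=(168,180),lamp1=(180,240),lamp2=(187,275),lamp0=(163,140),tube=(300,225),tube2=(240,270),tube3=(340,200),tube4=(390,165),tubeend=(200,300),blue=(265,280),jarq=(265,265)).items(): print(n,u,v,np.round(W[v,u],3))
E
```

```text
handle 258 191 [0.567 0.139 0.128]
handleend 270 191 [0.599 0.145 0.15 ]
blade 212 197 [0.454 0.09  0.057]
dishcen 280 150 [0.517 0.343 0.018]
tin 342 172 [0.706 0.371 0.026]
board 240 150 [0.417 0.281 0.014]
board2 200 180 [0.379 0.133 0.016]
lamp 168 180 [0.396 0.009 0.209]
lamp1 180 240 [ 0.485 -0.077  0.133]
lamp2 187 275 [ 0.538 -0.128  0.091]
lamp0 163 140 [0.323 0.087 0.223]
tube 300 225 [0.737 0.014 0.349]
tube2 240 270 [ 0.69  -0.125  0.351]
tube3 340 200 [0.775 0.109 0.341]
tube4 390 165 [0.834 0.072 0.574]
tubeend 200 300 [ 0.662 -0.21   0.354]
blue 265 280 [ 0.703 -0.043  0.109]
jarq 265 265 [0.671 0.014 0.03 ]
```

View pics/side0c.png

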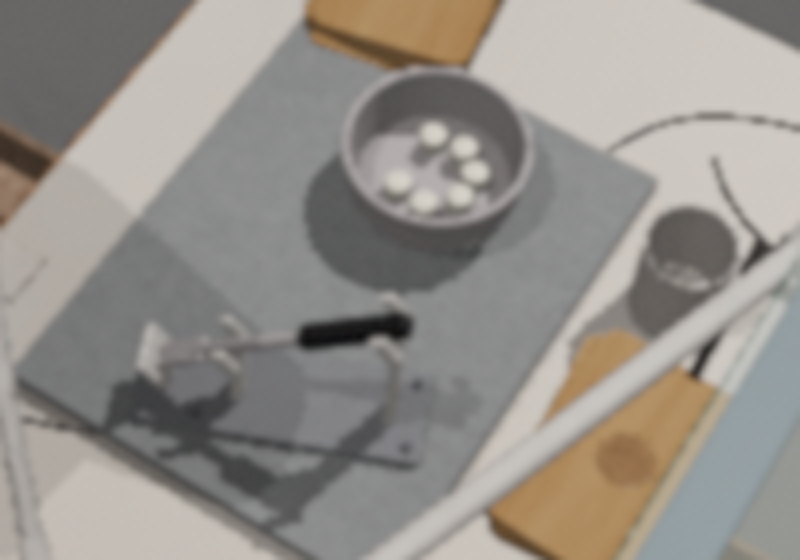

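View pics/wrist0.png

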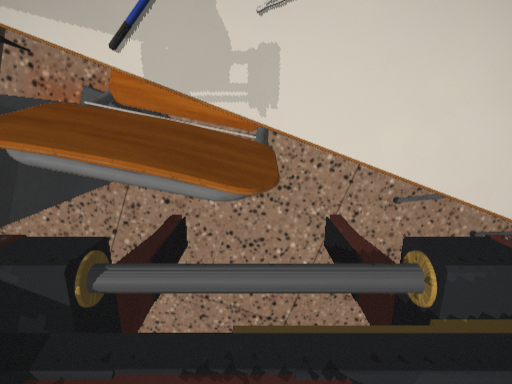

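```bash
cat > meas.py <<'E'
from h import *
from scipy.optimize import least_squares
g=dict(np.load('pics/side0.npz')); W=cloud(g); I=g['frame'].astype(int)
# dish rim
x,y,z=W[...,0],W[...,1],W[...,2]
m=(abs(x-.517)<.1)&(abs(y-.343)<.1)&(z>.062)&(z<.072)
P=W[m]
f=least_squares(lambda p:np.hypot(P[:,0]-p[0],P[:,1]-p[1])-p[2],[.52,.34,.065],loss='soft_l1',f_scale=.002)
print('dish',f.x,m.sum(),np.median(P[:,2]),abs(f.fun).mean())
# foot floor / beads tops
c=f.x[:2]
r=np.hypot(x-c[0],y-c[1])
fl=(r<.045)&(z<.03); print('floor',np.nanmedian(z[fl]))
b=(r<.055)&(I.min(2)>185)&(z>.028)&(z<.05)
n,l,s,ce=cv2.connectedComponentsWithStats(b.astype(np.uint8))
for i in range(1,n):
    q=W[l==i]; mm=q.mean(0); d=mm[:2]-c; print('bead',s[i,4],np.round(mm,3),'r',round(np.hypot(*d),3),'ang',round(np.degrees(np.arctan2(d[1],d[0]))))
# stirrer handle dark pixels
v,u=np.mgrid[:384,:512]
m=(I.max(2)<60)&(u>240)&(u<276)&(v>180)&(v<200)&(z>.08)
P=W[m]; mu=P.mean(0); d=np.linalg.svd(P-mu)[2][0]; print('handle',m.sum(),mu,d,'pitch',np.degrees(np.arcsin(d[2])),'head',np.degrees(np.arctan2(d[1],d[0])))
s=(P-mu)@d; print(s.min(),s.max(),mu+s.min()*d,mu+s.max()*d)
E
python3 meas.py
python3 - <<'E'
import sys; sys.path.insert(0,'.')
import numpy as np,cv2
a=cv2.imread('pics/side0.png')
cv2.imwrite('pics/side0d.png',cv2.resize(a[176:232,196:286],None,fx=8.8,fy=8.8,interpolation=cv2.INTER_CUBIC))
E
```

```text
dish [0.5217729  0.32514116 0.06517122] 264 0.06579232546326497 0.0015002702768549452
floor 0.019713155574847326
bead 11 [0.505 0.35  0.037] r 0.03 ang 124
bead 12 [0.53  0.353 0.037] r 0.029 ang 74
bead 12 [0.548 0.337 0.038] r 0.029 ang 25
bead 21 [0.505 0.302 0.037] r 0.029 ang -126
bead 12 [0.547 0.316 0.036] r 0.027 ang -20
bead 18 [0.53  0.298 0.037] r 0.028 ang -74
handle 135 [0.56998184 0.13298906 0.13216034] [-0.79329585 -0.34423674 -0.50217802] pitch -30.14420182771223 head -156.54241796091537
-0.03923500642927583 0.03696095117051356 [0.6011068  0.14649519 0.15186329] [0.54066087 0.12026574 0.11359936]
```

View pics/side0d.png

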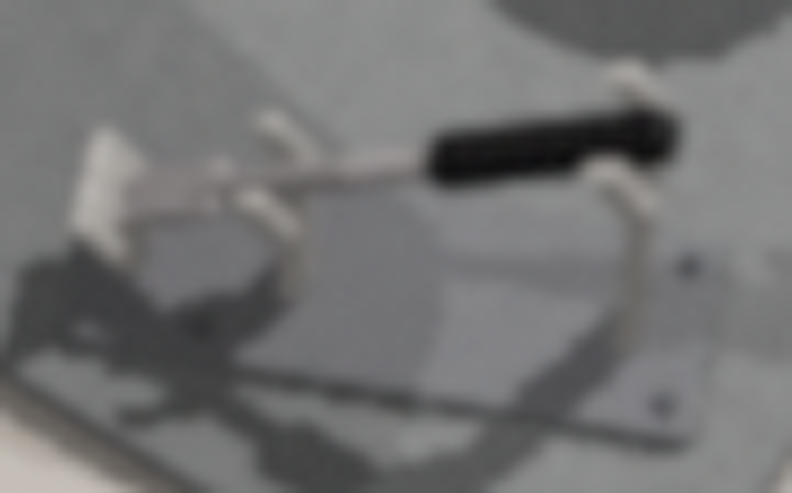

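```bash
python3 - <<'E'
from h import *
g=dict(np.load('pics/side0.npz')); W=cloud(g)
for p in [(.4536,.0837,.0515),(.5727,.1354,.1265)]: print(proj(g,p))
s=dict(np.load('pics/scene0.npz'))
P=np.vstack([W.reshape(-1,3),cloud(s).reshape(-1,3)]); P=P[~np.isnan(P[:,0])]
P=P[(P[:,2]<1.2)&(P[:,0]>.2)&(P[:,0]<1)&(abs(P[:,1])<.8)]
# height map cm
print('cols y=-0.65..0.65 step .05; rows x')
ys=np.arange(-.65,.7,.05); print('      '+' '.join('%3d'%round(v*100) for v in ys))
for X in np.arange(.2,1,.05):
    row=[]
    for Y in ys:
        q=P[(abs(P[:,0]-X)<.025)&(abs(P[:,1]-Y)<.025)]
        row.append('%3d'%round(q[:,2].max()*100) if len(q) else '  .')
    print('%.2f  '%X+' '.join(row))
print(arm.current_eef_rot())
E
```

```text
[210.53822883 199.58915807]
[258.98235669 193.31944214]
cols y=-0.65..0.65 step .05; rows x
      -65 -60 -55 -50 -45 -40 -35 -30 -25 -20 -15 -10  -5   0   5  10  15  20  25  30  35  40  45  50  55  60  65
0.20    .   .   .  -3  -1  -3  -4  -8 -11   .  57  54  41  27   .  36   .   .   .   .   .   .   .   .   .  48   .
0.25    .   .  -8   0   0   0   0   0   0   0  63  73  72  65  52  39   0   0   1   0   0   0   0   0   0  58   .
0.30    .   .   0   1   1   1   1   1   1   2  68  71   1   2   1  22   1   1   1   1   1   1   1   1   1  59   .
0.35    .   .   .   .   1   1   1   1   2   2   2   1   1  22  23  23   2   2   2   2   2   5   6   5   5  59   .
0.40    .   .   .   1   1   1   1   1   2   2   2   1  19  22  22   2   2   2   2   2   2   5   5   6   5  59   .
0.45    .   .   .   1   1   1   3  29  30   2   1  15  19  19   7   7   2   2   2   7   7   6   6   6   6  59   .
0.50    .   .   .  43  43  41  20  28  29  29  10  14  14   1   3  10   3   2   7   7   7   7   6   5   3  59   .
0.55    .   .   .   .  43  42  40  23  26  27  10  11   1   1   2  13  15   2   7   7   7   7   
[... 383 characters left out ...]
 6   0   7   0   1   1   1   1  35  35  35  35  35  25  26   9   9   1   1   1   1  50   .
0.80    .   .   .   .   0   7  57  58  58  58  58  58  58  58  58  58  58  58  58  58  58  58  58  58   .  51   .
0.85    .   .   .   .   0   7  57  58  58  58  58  58  58  58  58  58  58  58  58  58  58  58  58  58  58   .   .
0.90    .   .   .   .   0   5  52  53  58  58  58  58  58  58  58  58  58  58  58  58  58  58  58  58   .   .   .
0.95    .   .   .   .   0   5  53  58  58  62  62  62  62  62  62  62  62  60  60  60  60  42  24  16  10   .   .
[[ 9.37376495e-01  3.48317658e-01 -3.39206757e-04]
 [ 3.48317791e-01 -9.37375549e-01  1.34020358e-03]
 [ 1.48852453e-04 -1.37442708e-03 -9.99999044e-01]]
```

```bash
cat >> h.py <<'E'
DISH=np.array([.5218,.3252,.014])
HEAD=np.radians(203.5)
def stir_R(psi,D):  # stirrer frame from heading psi, depression D (rad)
    h=np.array([np.cos(psi),np.sin(psi),0]);Z=np.array([0,0,1.])
    sx=h*np.cos(D)-Z*np.sin(D); sz=h*np.sin(D)+Z*np.cos(D)
    return np.stack([sx,np.cross(sz,sx),sz],1)
def tool_in_S(al):
    tz=np.array([np.cos(al),0,-np.sin(al)]);ty=np.array([0,1.,0])
    return np.stack([np.cross(ty,tz),ty,tz],1)
AL=np.radians(60)
def tool_pose(tip,psi,D,al=None,gx=-.04,T=None,ti=None):
    S=stir_R(psi,D); T=tool_in_S(AL if al is None else al) if T is None else T
    R=S@T; ti=np.array([gx,0,0])-.006*T[:,2] if ti is None else ti   # TCP in stirrer frame
    o=np.asarray(tip)-.095*S[:,0]
    return o+S@ti,R
E
cat > scan.py <<'E'
from h import *
import sys
al=np.radians(float(sys.argv[1]));D=np.radians(float(sys.argv[2]))
print('rows phi, cols psi; q4,q5,q6 deg')
for phi in range(0,360,60):
    out=[]
    for psi in range(-30,390,30):
        p=DISH+[.03*np.cos(np.radians(phi)),.03*np.sin(np.radians(phi)),.009]
        q=inverse_kinematics(*tool_pose(p,np.radians(psi),D,al))
        out.append('     .     ' if q is None else '%4d%4d%4d'%tuple(np.degrees(q[3:])))
    print('%3d'%phi,'|'.join(out))
E
for a in "60 70" "50 75"; do python3 scan.py $a; done
```

```text
rows phi, cols psi; q4,q5,q6 deg
  0   25  94 -52|  12 106 -71|  -3 110 -94| -18 104-116| -30  90-135| -41  71-150| -53  48-163|     .     |     .     |  65  32 -12|  50  56 -24|  37  77 -37|  25  94 -52|  12 106 -71
 60   27  93 -50|  13 106 -69|  -1 110 -92| -16 105-114| -29  92-133| -40  73-149| -52  50-162|     .     |     .     |  66  29 -10|  51  54 -23|  38  75 -35|  27  93 -50|  13 106 -69
120   27  91 -51|  14 103 -69|   0 108 -91| -15 103-113| -28  91-131| -40  73-146| -52  51-159|     .     |     .     |  69  28 -14|  52  52 -25|  39  73 -37|  27  91 -51|  14 103 -69
180   26  90 -53|  13 101 -71|  -1 105 -92| -16 101-113| -29  88-131| -41  71-145| -54  49-157|     .     |     .     |  71  29 -18|  52  53 -28|  38  73 -39|  26  90 -53|  13 101 -71
240   25  91 -55|  11 102 -73|  -3 105 -94| -17 100-115| -30  87-132| -42  69-146|     .     |     .     |     .     |  69  32 -19|  51  55 -29|  37  75 -40|  25  91 -55|  11 102 -73
300   24  93 -54|  11 104 -73|  -3 107 -95| -18 101-116| -31  88-134| -42  69-149|     .     |     .     |     .     |  66  33 -16|  50  56 -27|  37
[... 478 characters left out ...]
-91| -14 100-113| -25  88-133| -35  71-150| -45  50-167| -50  27 170|     .     |  53  29   3|  45  51 -17|  35  71 -33|  24  88 -50|  12  99 -69
180   23  87 -52|  11  97 -71|  -1 101 -92| -14  97-113| -26  86-132| -36  69-149| -46  49-165|     .     |     .     |  55  29  -1|  45  52 -20|  34  71 -35|  23  87 -52|  11  97 -71
240   22  88 -53|  10  98 -73|  -2 101 -94| -15  96-115| -27  84-134| -37  67-151| -47  46-167| -53  22 168|     .     |  54  32  -3|  44  54 -22|  33  73 -37|  22  88 -53|  10  98 -73
300   22  90 -53|  10 100 -73|  -3 103 -95| -16  98-117| -27  85-136| -37  68-153| -46  46-170| -49  22 163|  31  11  51|  52  33  -1|  43  55 -20|  33  75 -36|  22  90 -53|  10 100 -73
```

```bash
sed -i 's/%4d%4d%4d/%4d%4d%4d/; s/range(0,360,60)/range(0,360,90)/' scan.py
for a in "50 65" "45 65" "50 60"; do python3 scan.py $a; done
python3 - <<'E'
from h import *
tip=np.array([.4536,.0837,.0515])
for al in (45,50,60):
  for dz in (0,.15):
    p,R=tool_pose(tip+[0,0,dz],HEAD,np.pi/6,np.radians(al)); print(al,p,np.degrees(inverse_kinematics(p,R)).round())
E
```

```text
rows phi, cols psi; q4,q5,q6 deg
  0   18  81 -47|   8  89 -70|  -2  91 -94| -12  87-118| -21  78-141| -27  64-164| -29  48 170| -21  34 133|   5  28  78|  26  38  29|  30  53  -1|  26  68 -25|  18  81 -47|   8  89 -70
 90   19  79 -45|  10  88 -68|   0  91 -91| -11  88-115| -20  79-138| -27  65-160|     .     | -23  35 139|   2  28  85|  25  36  34|  30  51   1|  26  66 -23|  19  79 -45|  10  88 -68
180   19  77 -47|   9  85 -69|  -1  88 -92| -11  84-115| -21  76-137| -28  63-159|     .     | -24  32 140|   3  25  83|  27  34  29|  31  50  -2|  27  65 -25|  19  77 -47|   9  85 -69
270   18  79 -50|   8  86 -72|  -2  88 -95| -13  84-118| -22  75-140| -28  61-163|     .     | -21  31 133|   7  26  75|  28  37  25|  31  52  -4|  26  67 -28|  18  79 -50|   8  86 -72
rows phi, cols psi; q4,q5,q6 deg
  0   15  77 -45|   7  84 -69|  -1  85 -94| -10  82-119| -17  74-143| -22  63-169| -22  50 162| -13  40 126|   3  37  81|  18  43  38|  23  54   5|  21  67 -20|  15  77 -45|   7  84 -69
 90   16  75 -42|   8  82 -67|   0  85 -91|  -9  82-116| -17  75-140| -22  64-165| -22  51 166| -15  40 131
[... 911 characters left out ...]
| -17  71-140| -23  60-165| -23  48 166| -15  37 130|   2  33  84|  18  39  40|  24  50   6|  22  62 -20|  16  72 -44|   8  78 -68
270   15  73 -47|   7  80 -71|  -2  81 -95| -11  78-120| -18  70-144| -23  59-169| -22  47 161| -13  37 124|   4  34  78|  19  41  35|  24  52   3|  21  64 -23|  15  73 -47|   7  80 -71
45 [0.56224075 0.13093834 0.12479555] [ 9. 34. 85. -4. 76. 77.]
45 [0.56224075 0.13093834 0.27479555] [ 9. 26. 76. -4. 93. 75.]
50 [0.56177211 0.13073457 0.12490885] [ 8. 31. 89. -3. 70. 76.]
50 [0.56177211 0.13073457 0.27490885] [ 8. 23. 80. -3. 87. 75.]
60 [0.56081664 0.13031912 0.125     ] [ 6. 26. 97. -0. 57. 73.]
60 [0.56081664 0.13031912 0.275     ] [ 6. 17. 88. -0. 75. 73.]
```

```bash
python3 - <<'E'
from h import *
a=cv2.imread('pics/scene0.png')
cv2.imwrite('pics/scene0c.png',cv2.resize(a[130:280,140:350],None,fx=3.8,fy=3.8,interpolation=cv2.INTER_CUBIC))
b=cv2.imread('pics/side0.png')
cv2.imwrite('pics/side0e.png',cv2.resize(b[140:310,230:430],None,fx=4,fy=3.5,interpolation=cv2.INTER_CUBIC))
g=dict(np.load('pics/scene0.npz')); W=cloud(g)
for u,v in [(278,175),(278,165),(232,185),(232,195),(280,183)]: print(u,v,W[v,u].round(3))
E
```

```text
278 175 [0.893 0.274 0.048]
278 165 [0.942 0.306 0.065]
232 185 [0.691 0.316 0.067]
232 195 [0.356 0.042 0.215]
280 183 [0.902 0.271 0.016]
```

View pics/scene0c.png

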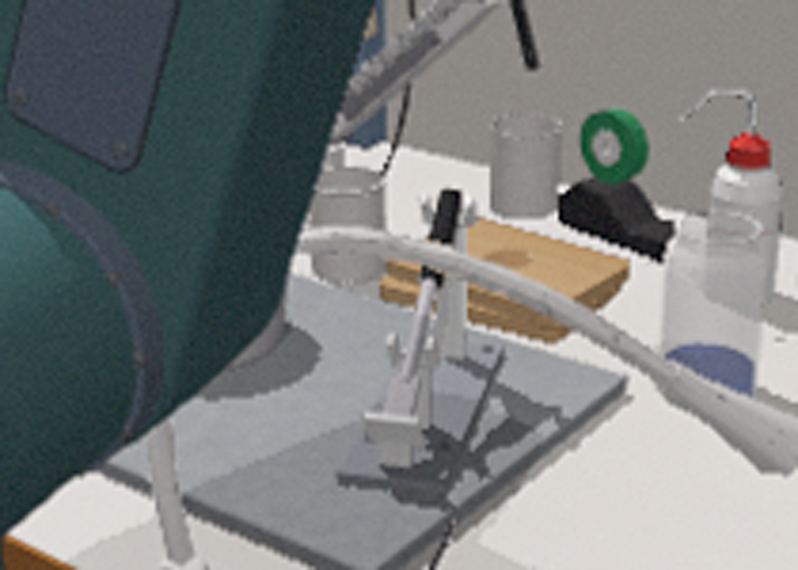

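View pics/side0e.png

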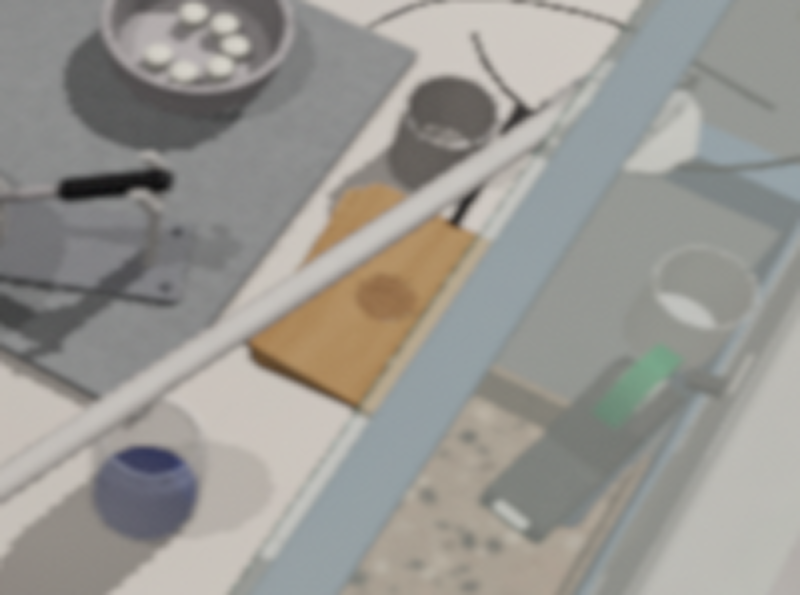

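```bash
python3 - <<'E'
from h import *
R=arm.current_eef_rot(); p=arm.current_eef_pos()
def Rz(yaw): # tool x heading yaw, down
    c,s=np.cos(yaw),np.sin(yaw); return np.array([[c,s,0],[s,-c,0],[0,0,-1.]])
q0=arm.current_qpos(); print(q0)
q1=inverse_kinematics([.105,-.45,.45],Rz(np.radians(20))); print(q1)
q2=inverse_kinematics([.50,.105,.34],Rz(np.radians(23.5))); print(q2)
if q1 is not None and q2 is not None:
    arm.set_joints(q1); 
    qm=np.array(q1); qm[0]=q2[0]-.15; qm[5]=q2[5]; arm.set_joints(qm); print(arm.current_eef_pos())
    arm.set_joints(q2); print(arm.current_eef_pos(),arm.current_t())
    g=snap('wrist','w1')
E
```

```text
[-1.33009733e+00  3.59342037e-01  1.51115484e+00 -1.04078715e-05
  1.27247820e+00 -1.15073952e-01]
[-1.49122841e+00  2.40846244e-02  1.45287567e+00 -4.44089210e-16
  1.66463236e+00 -2.69497930e-01]
[ 7.17215863e-02  1.53705401e-01  1.56300428e+00 -4.44089210e-16
  1.42488297e+00  1.23236554e+00]
[0.4610227  0.0322879  0.44988669]
[0.50025532 0.10432173 0.34059633] 3.9083
```

View pics/w1.png

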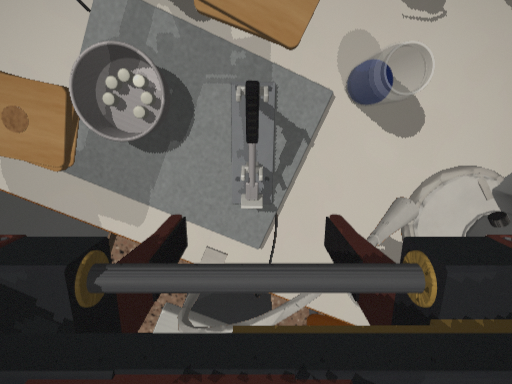

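```bash
cat > meas2.py <<'E'
from h import *
from scipy.optimize import least_squares
g=dict(np.load('pics/w1.npz')); W=cloud(g); I=g['frame'].astype(int)
a=g['frame'][:,:,::-1]
cv2.imwrite('pics/w1c.png',cv2.resize(a[70:220,220:290],None,fx=4,fy=4,interpolation=cv2.INTER_CUBIC))
x,y,z=W[...,0],W[...,1],W[...,2]
m=(abs(x-.517)<.1)&(abs(y-.343)<.1)&(z>.060)&(z<.074)
P=W[m]
f=least_squares(lambda p:np.hypot(P[:,0]-p[0],P[:,1]-p[1])-p[2],[.52,.34,.065],loss='soft_l1',f_scale=.002)
print('dish',f.x,m.sum(),np.median(P[:,2])); c=f.x[:2]
r=np.hypot(x-c[0],y-c[1])
print('floor',np.nanmedian(z[(r<.045)&(z<.028)]))
b=(r<.055)&(I.min(2)>150)&(z>.028)&(z<.05)
n,l,s,ce=cv2.connectedComponentsWithStats(b.astype(np.uint8))
for i in range(1,n):
    q=W[l==i]; mm=q.mean(0); d=mm[:2]-c; print('bead',s[i,4],np.round(mm,3),'r',round(np.hypot(*d),3),'ang',round(np.degrees(np.arctan2(d[1],d[0]))))
v,u=np.mgrid[:384,:512]
m=(I.max(2)<70)&(u>240)&(u<265)&(v>75)&(v<150)&(z>.08)
P=W[m]; mu=P.mean(0); d=np.linalg.svd(P-mu)[2][0]; d*=-np.sign(d[0]); print('handle',m.sum(),mu,d,'pitch',np.degrees(np.arcsin(d[2])),'head',np.degrees(np.arctan2(d[1],d[0])))
s=(P-mu)@d; print(s.min(),s.max(),mu+s.min()*d,mu+s.max()*d)
# shaft points
m=(u>246)&(u<258)&(v>148)&(v<172)&(z>.06)
Q=W[m]; print('shaft',Q.mean(0))
e=mu-Q.mean(0); print('head via shaft',np.degrees(np.arctan2(-e[1],-e[0])))
for p in [(.4536,.0837,.0515),(.5727,.1354,.1265)]: print(proj(g,p))
E
python3 meas2.py
```

```text
dish [0.52243367 0.32886154 0.06480701] 1518 0.06641532978836995
floor 0.019642702115876935
bead 83 [0.549 0.344 0.037] r 0.031 ang 29
bead 105 [0.55  0.32  0.038] r 0.029 ang -18
bead 82 [0.532 0.358 0.038] r 0.031 ang 72
bead 82 [0.507 0.356 0.038] r 0.031 ang 119
bead 87 [0.531 0.302 0.037] r 0.028 ang -71
bead 85 [0.507 0.307 0.037] r 0.027 ang -124
handle 806 [0.57358073 0.14151009 0.13561284] [-0.81540102 -0.32950504 -0.47597017] pitch -28.422536557691362 head -157.99627672044375
-0.03399856902523686 0.04447873358637077 [0.6013032  0.15271278 0.15179514] [0.53731273 0.12685412 0.11444229]
shaft [0.5129951  0.11609774 0.09355661]
head via shaft -157.24463024968523
[256.16270285 199.19101768]
[256.34150578 114.58308255]
```

View pics/w1c.png

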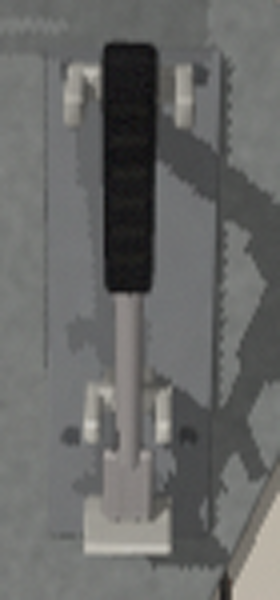

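```bash
cat >> h.py <<'E'
HEAD=np.radians(203.); AL=np.radians(48); D0=np.pi/6
DISH=np.array([.5221,.327,.014])
TIP0=np.array([.5733,.1375,.1265])+.150*stir_R(HEAD,D0)[:,0]
E
python3 - <<'E'
from h import *
print(TIP0)
p,R=tool_pose(TIP0,HEAD,D0)
pre=p-R[:,2]*.10
print(p,pre)
arm.move_to(pre,R); eoat.set_gripper(.06)
arm.line_to(p-R[:,2]*.045,speed=.12)
snap('wrist','w2'); snap('side','s2'); print(arm.current_t(),arm.current_wrist_force())
a=cv2.imread('pics/s2.png'); cv2.imwrite('pics/s2c.png',cv2.resize(a[130:240,170:350],None,fx=4,fy=4,interpolation=cv2.INTER_CUBIC))
E
```

```text
[0.45372291 0.08674254 0.0515    ]
[0.56249059 0.13291168 0.12486889] [0.58162897 0.14103544 0.22268365]
5.9333 [0.64689016 0.14502983 0.14153981]
```

View pics/w2.png

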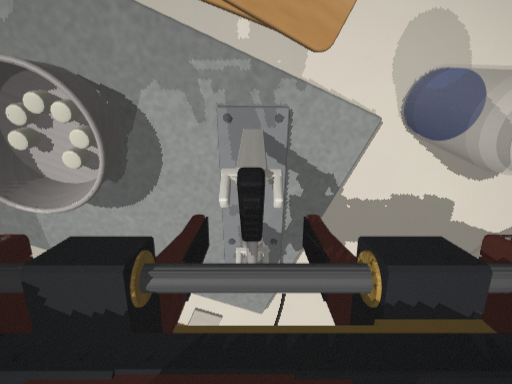

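View pics/s2c.png

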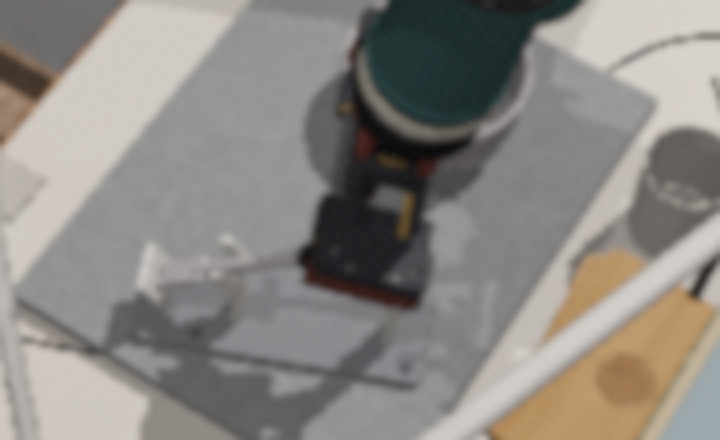

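```bash
cat >> h.py <<'E'
TIP0=TIP0+.0023*np.array([-.391,.92,0]); DISH=np.array([.5223,.3285,.014])
E
python3 - <<'E'
from h import *
p,R=tool_pose(TIP0,HEAD,D0)
print(arm.line_to(p,speed=.08,guard=6)); print(p,arm.current_eef_pos())
print(eoat.set_gripper(.0,grip_force=50),arm.current_grip_width(),arm.current_wrist_force(),arm.current_torque())
snap('wrist','w3'); snap('side','s3'); print(arm.current_t())
a=cv2.imread('pics/s3.png'); cv2.imwrite('pics/s3c.png',cv2.resize(a[130:240,170:350],None,fx=4,fy=4,interpolation=cv2.INTER_CUBIC))
E
```

```text
False
[0.56159129 0.13502768 0.12486889] [0.56186314 0.13504919 0.12496754]
False 0.015844486689058513 [-1.02309938 -0.38191453 -0.3867038 ] [ 0.00275939 -0.0365774   0.0291852 ]
7.5
```

View pics/w3.png

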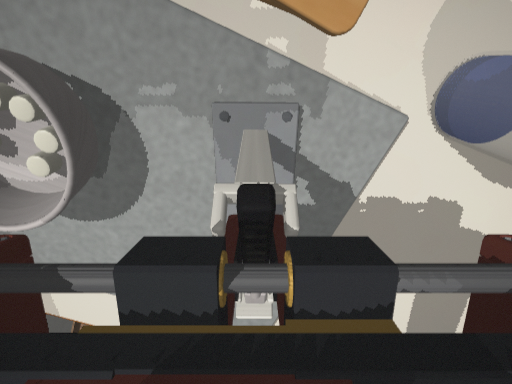

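View pics/s3c.png

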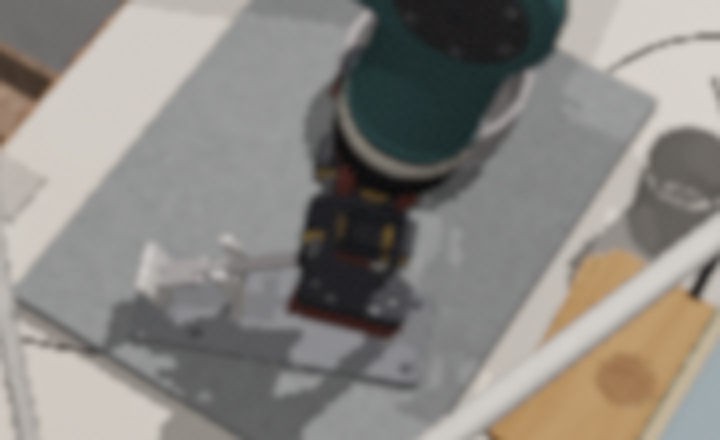

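```bash
cat >> h.py <<'E'
def stir_tip(s,r=.030,z=.0235):
    f=np.pi+np.radians(s); return np.array([DISH[0]+r*np.cos(f),DISH[1]+r*np.sin(f),z])
DS=np.radians(67)
E
python3 - <<'E'
from h import *
# check chain feasibility
for s in range(0,361,40):
    for psi in (265,min(270+s,510),min(270+s,515)):
        q=inverse_kinematics(*tool_pose(stir_tip(s),np.radians(psi),DS)); 
        print(s,psi,None if q is None else np.degrees(q).round()[[0,1,2,3,4,5]],end=' ')
    print()
p,R=tool_pose(TIP0,HEAD,D0)
arm.line_to(p+[0,0,.09],speed=.12)
print(arm.current_wrist_force(),arm.current_torque(),arm.current_grip_width())
t=stir_tip(0); t[2]=.12
arm.move_to(*tool_pose(t,np.radians(262),DS))
print(arm.current_eef_pos(),arm.current_t(),np.degrees(arm.current_qpos()).round())
g=snap('side','s4'); snap('wrist','w4'); print('tip proj',proj(g,t),proj(dict(np.load('pics/w4.npz')),t))
a=cv2.imread('pics/s4.png'); cv2.imwrite('pics/s4c.png',cv2.resize(a[80:220,200:360],None,fx=4.5,fy=4.2,interpolation=cv2.INTER_CUBIC))
E
```

```text
0 265 [ 18.  24. 103.  32.  48.   2.] 0 270 [ 18.  25. 102.  32.  50.  -2.] 0 270 [ 18.  25. 102.  32.  50.  -2.] 
40 265 [ 16.  24. 103.  32.  49.   0.] 40 310 [ 16.  29.  93.  24.  71. -35.] 40 310 [ 16.  29.  93.  24.  71. -35.] 
80 265 [ 14.  25. 101.  31.  50.  -1.] 80 350 [ 19.  34.  83.  12.  85. -65.] 80 350 [ 19.  34.  83.  12.  85. -65.] 
120 265 [14. 26. 99. 31. 51.  0.] 120 390 [ 24.  37.  78.  -3.  91. -96.] 120 390 [ 24.  37.  78.  -3.  91. -96.] 
160 265 [15. 27. 96. 30. 52.  2.] 160 430 [  30.   37.   78.  -16.   85. -126.] 160 430 [  30.   37.   78.  -16.   85. -126.] 
200 265 [17. 28. 95. 30. 51.  4.] 200 470 [  34.   34.   84.  -26.   71. -156.] 200 470 [  34.   34.   84.  -26.   71. -156.] 
240 265 [19. 28. 96. 30. 50.  6.] 240 510 None 240 510 None 
280 265 [20. 26. 98. 31. 49.  6.] 280 510 None 280 515 [ 36.  27.  96. -30.  48. 170.] 
320 265 [ 20.  25. 101.  31.  48.   5.] 320 510 None 320 515 None 
360 265 [ 18.  24. 103.  32.  48.   2.] 360 510 None 360 515 None 
[-0.83632379 -0.56818143 -0.75111367] [ 0.10376125 -0.14606585  0.01839083] 0.01592830958251931
[0.49927504 0.37774189 0.24904354] 9.425 [18. 17. 97. 27. 57. 13.]
tip proj [271.8457859  128.95362947] [254.0188127  300.25815465]
```

View pics/s4c.png

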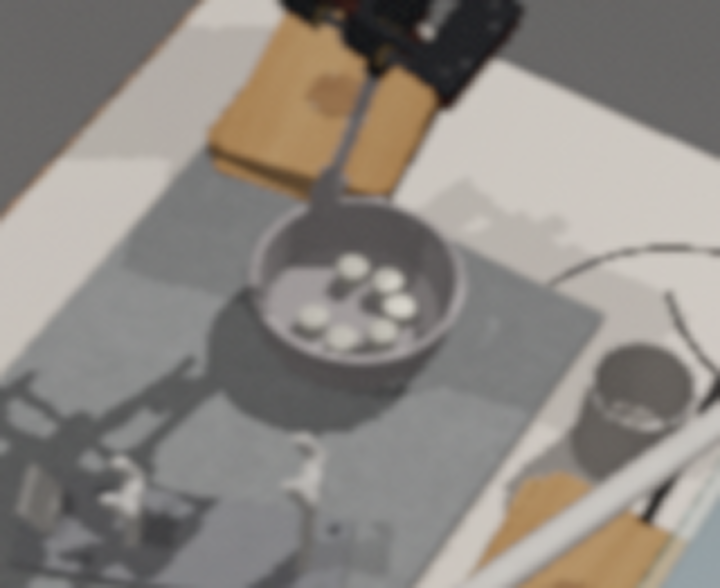

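View pics/w4.png

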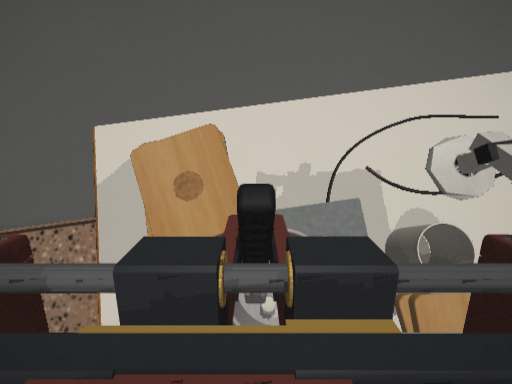

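```bash
cat >> h.py <<'E'
DISH=np.array([.522,.327,.014])
E
python3 - <<'E'
from h import *
t=stir_tip(0); u=t.copy(); u[2]=.11
p,R=tool_pose(u,np.radians(268),DS); arm.line_to(p,speed=.1,orientation=R)
p,R=tool_pose(t,np.radians(268),DS); print(arm.line_to(p,speed=.06,guard=4))
print(arm.current_eef_pos()-p,arm.current_t(),arm.current_wrist_force())
g=snap('side','s5'); print('tip proj',proj(g,t))
a=cv2.imread('pics/s5.png'); cv2.imwrite('pics/s5c.png',cv2.resize(a[115:185,240:320],None,fx=9,fy=8.5,interpolation=cv2.INTER_CUBIC))
E
```

```text
False
[0.0002653  0.00012765 0.00042759] 11.3833 [ 0.90049443  0.07706697 -1.21107391]
tip proj [269.91934766 148.97162394]
```

View pics/s5c.png

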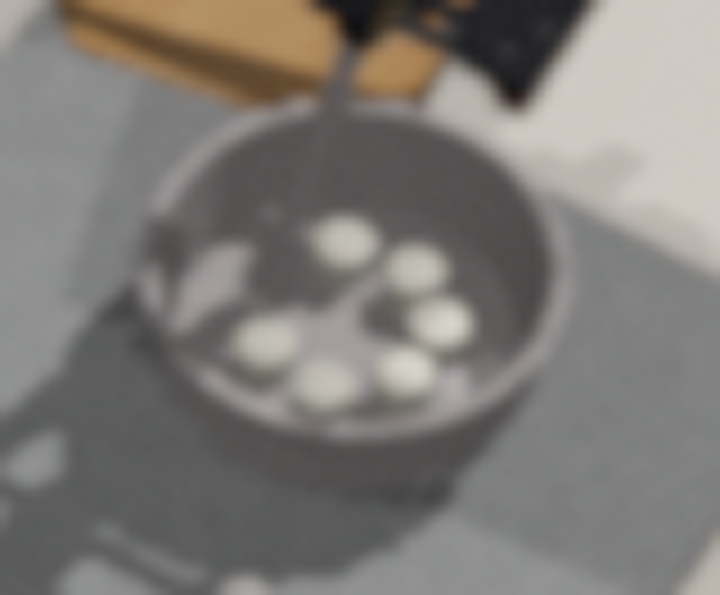

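```bash
cat > stir.py <<'E'
from h import *
import sys
s0,s1,step=map(float,sys.argv[1:4])
F0=np.array(arm.current_wrist_force()); mx=0
s=s0
log=[]
while s<s1-1e-6:
    s=min(s+step,s1)
    psi=np.radians(min(268+s,484))
    p,R=tool_pose(stir_tip(s,z=.0225),psi,DS)
    hit=arm.line_to(p,speed=.03,orientation=R,guard=5)
    F=np.array(arm.current_wrist_force())-F0; log.append((s,np.round(F,1).tolist()))
    if hit: print('HIT at',s,F); break
print(log[::3]); print(arm.current_t(), np.degrees(arm.current_qpos()).round(), arm.current_grip_width())
n='st%d'%s
snap('side',n); a=cv2.imread(f'pics/{n}.png'); cv2.imwrite(f'pics/{n}c.png',cv2.resize(a[100:190,235:335],None,fx=7,fy=6.5,interpolation=cv2.INTER_CUBIC))
E
python3 stir.py 0 90 9
```

```text
[(9.0, [1.4, 0.3, -0.9]), (36.0, [0.7, 0.2, -1.8]), (63.0, [1.2, -0.6, -0.8]), (90.0, [-0.1, 3.1, -0.9])]
15.9333 [ 20.  35.  82.   9.  87. -71.] 0.015507389785081687
```

```bash
ls pics/st*
```

```text
pics/st90.npz
pics/st90.png
pics/st90c.png
```

View pics/st90c.png

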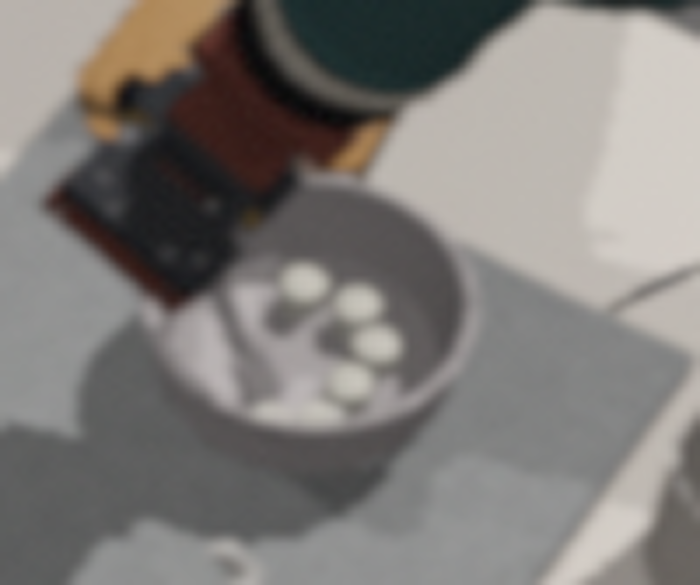

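```bash
cat > dishc.py <<'E'
from h import *
from scipy.optimize import least_squares
import sys
for n in sys.argv[1:]:
    g=dict(np.load(f'pics/{n}.npz')); W=cloud(g); x,y,z=W[...,0],W[...,1],W[...,2]; I=g['frame'].astype(int)
    r=np.hypot(x-.522,y-.326); m=(r>.055)&(r<.08)&(z>.062)&(z<.072); P=W[m]
    f=least_squares(lambda p:np.hypot(P[:,0]-p[0],P[:,1]-p[1])-.0652,[.522,.326],loss='soft_l1',f_scale=.001)
    print(n,'dish',f.x.round(4),m.sum())
    c=f.x
    r=np.hypot(x-c[0],y-c[1])
    b=(r<.058)&(I.min(2)>150)&(z>.026)&(z<.055)
    k,l,s,ce=cv2.connectedComponentsWithStats(b.astype(np.uint8))
    for i in range(1,k):
        if s[i,4]<5: continue
        q=W[l==i]; mm=np.r_[q.mean(0)]; d=mm[:2]-c; print('  bead',s[i,4],np.round(mm,3),'r',round(np.hypot(*d),3),'ang',round(np.degrees(np.arctan2(d[1],d[0]))))
E
python3 dishc.py side0 s5 st90; python3 -c "
from h import *
import time
print(arm.current_wrist_force())"
```

```text
side0 dish [0.5217 0.3251] 264
  bead 29 [0.505 0.349 0.037] r 0.03 ang 124
  bead 92 [0.542 0.335 0.037] r 0.022 ang 26
  bead 30 [0.506 0.3   0.037] r 0.03 ang -123
  bead 31 [0.53  0.297 0.037] r 0.029 ang -74
s5 dish [0.522  0.3251] 248
  bead 22 [0.505 0.35  0.037] r 0.03 ang 124
  bead 22 [0.53  0.352 0.038] r 0.028 ang 74
  bead 59 [0.548 0.327 0.037] r 0.026 ang 4
  bead 24 [0.506 0.3   0.038] r 0.029 ang -122
  bead 28 [0.529 0.297 0.037] r 0.029 ang -75
st90 dish [0.5217 0.3247] 203
  bead 23 [0.506 0.35  0.037] r 0.03 ang 123
  bead 24 [0.53  0.352 0.037] r 0.029 ang 74
  bead 24 [0.547 0.339 0.037] r 0.028 ang 29
  bead 28 [0.548 0.316 0.037] r 0.028 ang -19
  bead 26 [0.541 0.291 0.036] r 0.038 ang -60
[-1.98412077  2.09033575 -0.87522592]
```

```bash
cat > stir2.py <<'E'
from h import *
import sys
s0,s1,step=map(float,sys.argv[1:4])
log=[]; s=s0
while s<s1-1e-6:
    s=min(s+step,s1)
    r=np.interp(s,[90,97,106,115,330,352],[.0275,.0275,.030,.033,.033,.030])
    psi=np.radians(min(268+s+np.interp(s,[90,106],[0,10]),484))
    p,R=tool_pose(stir_tip(s,r=r,z=.0225),psi,DS)
    hit=arm.line_to(p,speed=.035,orientation=R,guard=5)
    F=np.array(arm.current_wrist_force()); log.append((s,np.round(F,1).tolist()))
    if hit: print('HIT at',s,F); break
print(log); print(arm.current_t(), np.degrees(arm.current_qpos()).round(), arm.current_grip_width())
n='st%d'%s
snap('side',n); a=cv2.imread(f'pics/{n}.png'); cv2.imwrite(f'pics/{n}c.png',cv2.resize(a[100:190,235:335],None,fx=7,fy=6.5,interpolation=cv2.INTER_CUBIC))
E
python3 stir2.py 90 160 9; python3 dishc.py st160
```

```text
[(99.0, [-3.8, 4.9, -0.6]), (108.0, [-3.9, 5.2, -0.5]), (117.0, [-3.7, 5.5, 1.3]), (126.0, [-4.4, 1.5, 0.7]), (135.0, [-1.3, 0.2, -0.4]), (144.0, [-2.3, 1.1, -0.8]), (153.0, [-4.7, 1.7, -1.0]), (160.0, [-3.2, 1.4, 0.6])]
19.6667 [  30.   36.   79.  -18.   83. -132.] 0.015810002247534413
st160 dish [0.5263 0.3194] 196
  bead 79 [0.551 0.338 0.037] r 0.031 ang 36
  bead 13 [0.566 0.303 0.037] r 0.043 ang -22
```

View pics/st160c.png

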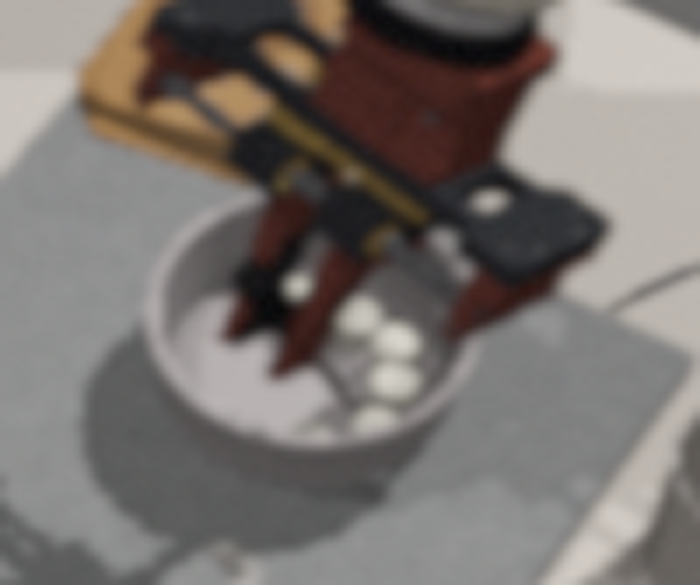

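```bash
cat >> h.py <<'E'
DISH=np.array([.5266,.3215,.014])
E
cat > stir3.py <<'E'
from h import *
import sys
s,s1,step,r=map(float,sys.argv[1:5])
log=[]
def psi_of(s): return np.radians(np.interp(s,[168,200,300,330,361],[436,385,478,484,484]))
def go(s,r,sp):
    p,R=tool_pose(stir_tip(s,r=r,z=.0225),psi_of(s),DS)
    hit=arm.line_to(p,speed=sp,orientation=R,guard=4)
    f=np.pi+np.radians(s); F=np.array(arm.current_wrist_force())-[.5,.1,-.9]
    er=np.array([np.cos(f),np.sin(f)]); et=np.array([-er[1],er[0]])
    fr,ft=-F[:2]@er,-F[:2]@et
    log.append('%d r%.1f in%.1f back%.1f%s'%(s,r*1e3,fr,ft,' HIT' if hit else '')); return fr,ft,hit
go(s,r,.03)
while s<s1-1e-6:
    s=min(s+step,s1)
    fr,ft,hit=go(s,r,.03)
    if ft>3.0 or hit and fr<1: print('STOP'); break
    if fr>1.5: r=max(.020,r-.0025); 
    else: r=min(r+.001,.029)
print(log); print(s,r,arm.current_t(), arm.current_grip_width())
n='st%d'%s
snap('side',n); a=cv2.imread(f'pics/{n}.png'); cv2.imwrite(f'pics/{n}c.png',cv2.resize(a[100:190,235:335],None,fx=7,fy=6.5,interpolation=cv2.INTER_CUBIC))
E
python3 stir3.py 168 215 6 .023; python3 dishc.py st215
```

```text
['168 r23.0 in-0.4 back1.1 HIT', '174 r23.0 in1.4 back0.2', '180 r24.0 in0.3 back-0.4', '186 r25.0 in0.3 back0.4', '192 r26.0 in0.4 back0.6', '198 r27.0 in1.2 back-0.1', '204 r28.0 in0.5 back0.1', '210 r29.0 in0.9 back-0.2', '215 r29.0 in1.0 back-0.3']
215.0 0.029 23.0833 0.015931636204070593
st215 dish [0.5265 0.3193] 177
  bead 19 [0.507 0.341 0.037] r 0.029 ang 132
  bead 13 [0.535 0.35  0.037] r 0.031 ang 75
  bead 18 [0.553 0.349 0.037] r 0.04 ang 47
  bead 19 [0.568 0.331 0.037] r 0.043 ang 16
  bead 17 [0.565 0.302 0.037] r 0.042 ang -24
  bead 10 [0.546 0.285 0.036] r 0.04 ang -60
```

```bash
ls -t pics | head -2
```

```text
st215c.png
st215.npz
```

View pics/st215c.png

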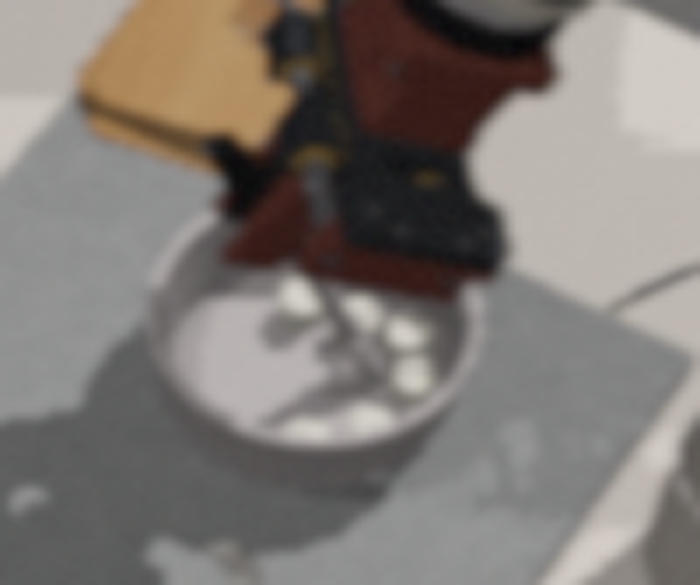

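```bash
python3 stir3.py 215 290 6 .029; python3 dishc.py st290
```

```text
['215 r29.0 in0.2 back-0.7', '221 r29.0 in0.2 back-0.6', '227 r29.0 in1.2 back0.4', '233 r29.0 in0.5 back-0.4', '239 r29.0 in0.5 back-0.2', '245 r29.0 in0.9 back-0.0', '251 r29.0 in1.3 back-0.1', '257 r29.0 in0.2 back-0.1', '263 r29.0 in0.2 back-1.0', '269 r29.0 in-0.4 back-0.3', '275 r29.0 in0.5 back0.1', '281 r29.0 in-0.4 back-0.8', '287 r29.0 in-0.4 back-0.3', '290 r29.0 in-1.0 back0.4']
290.0 0.029 26.6333 0.015529389171546542
st290 dish [0.5265 0.3195] 241
  bead 6 [0.553 0.35  0.036] r 0.041 ang 48
  bead 16 [0.567 0.332 0.037] r 0.043 ang 18
  bead 17 [0.565 0.302 0.038] r 0.043 ang -25
  bead 10 [0.546 0.284 0.037] r 0.041 ang -61
```

```bash
ls -t pics | head -2
```

```text
st290c.png
st290.npz
```

```bash
python3 stir3.py 290 364 6 .029; python3 dishc.py st364
```

```text
['290 r29.0 in-0.2 back-0.7', '296 r29.0 in-0.2 back-0.7', '302 r29.0 in0.1 back-1.0', '308 r29.0 in0.6 back0.1', '314 r29.0 in0.2 back-0.5', '320 r29.0 in-0.5 back-0.4', '326 r29.0 in-0.6 back-0.4', '332 r29.0 in-0.3 back-1.1', '338 r29.0 in-1.1 back-0.8', '344 r29.0 in-1.2 back-0.6', '350 r29.0 in-0.3 back-0.2', '356 r29.0 in0.4 back-0.7', '362 r29.0 in-0.1 back-0.1', '364 r29.0 in-0.7 back0.7']
364.0 0.029 30.1833 0.015942793971920766
st364 dish [0.5265 0.3197] 231
  bead 14 [0.513 0.359 0.037] r 0.041 ang 109
  bead 6 [0.553 0.35  0.036] r 0.041 ang 48
  bead 16 [0.567 0.333 0.037] r 0.043 ang 17
  bead 16 [0.564 0.302 0.036] r 0.042 ang -25
  bead 10 [0.547 0.283 0.038] r 0.042 ang -61
```

View pics/st364c.png

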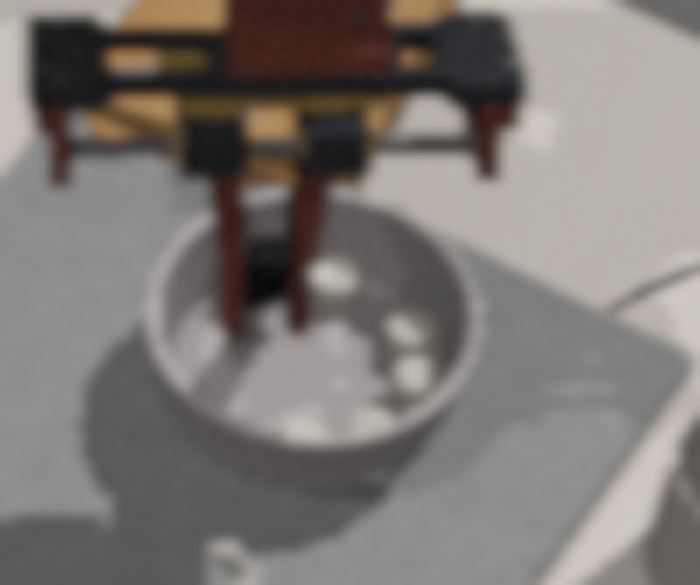

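```bash
python3 - <<'E'
from h import *
t=stir_tip(364,r=.029,z=.0225); psi=np.radians(484)
t[2]=.15
p,R=tool_pose(t,psi,DS); arm.line_to(p,speed=.1)
for k in (376,262):
    arm.move_to(*tool_pose(t,np.radians(k),DS))
g=snap('side','s6'); print(proj(g,t), 'handle end',proj(g,t-.19*stir_R(np.radians(262),DS)[:,0]))
a=cv2.imread('pics/s6.png'); cv2.imwrite('pics/s6c.png',cv2.resize(a[80:180,230:350],None,fx=6.5,fy=5.9,interpolation=cv2.INTER_CUBIC))
p,R=tool_pose(TIP0+[0,0,.09],HEAD,D0); arm.move_to(p,R)
g=snap('side','s7'); snap('wrist','w7'); print(proj(g,TIP0+[0,0,.09]),arm.current_t(),arm.current_grip_width(),arm.current_wrist_force(),arm.current_torque())
a=cv2.imread('pics/s7.png'); cv2.imwrite('pics/s7c.png',cv2.resize(a[130:240,170:310],None,fx=5.5,fy=5.4,interpolation=cv2.INTER_CUBIC))
E
python3 dishc.py s6
```

```text
Traceback (most recent call last):
plant.MotionError: the arm cannot follow that straight line within its joint ranges
Traceback (most recent call last):
  File "dishc.py", line 5, in <module>
    g=dict(np.load(f'pics/{n}.npz')); W=cloud(g); x,y,z=W[...,0],W[...,1],W[...,2]; I=g['frame'].astype(int)
           ~~~~~~~^^^^^^^^^^^^^^^^^
FileNotFoundError: [Errno 2] No such file or directory: 'pics/s6.npz'
```

```bash
python3 - <<'E'
from h import *
t=stir_tip(364,r=.029,z=.0225)
for z,k in ((.045,480),(.07,475),(.10,465),(.15,450)):
    t[2]=z; p,R=tool_pose(t,np.radians(k),DS); arm.line_to(p,speed=.1,orientation=R)
for k in (376,262):
    arm.move_to(*tool_pose(t,np.radians(k),DS))
g=snap('side','s6'); print(proj(g,t), 'handle end',proj(g,t-.19*stir_R(np.radians(262),DS)[:,0]))
a=cv2.imread('pics/s6.png'); cv2.imwrite('pics/s6c.png',cv2.resize(a[80:180,230:350],None,fx=6.5,fy=5.9,interpolation=cv2.INTER_CUBIC))
p,R=tool_pose(TIP0+[0,0,.09],HEAD,D0); arm.move_to(p,R)
g=snap('side','s7'); snap('wrist','w7'); print(proj(g,TIP0+[0,0,.09]),arm.current_t(),arm.current_grip_width(),arm.current_wrist_force(),arm.current_torque())
a=cv2.imread('pics/s7.png'); cv2.imwrite('pics/s7c.png',cv2.resize(a[130:240,170:310],None,fx=5.5,fy=5.4,interpolation=cv2.INTER_CUBIC))
E
python3 dishc.py s6 s7
```

```text
[272.31870195 125.43452351] handle end [295.3257278   63.26199818]
[209.15568033 181.21041408] 35.7833 0.015620905453464754 [ 0.21077038  0.10499337 -0.76481564] [ 0.07448082 -0.19055315  0.0072081 ]
s6 dish [0.5263 0.3194] 262
  bead 20 [0.485 0.339 0.038] r 0.046 ang 154
  bead 11 [0.514 0.358 0.038] r 0.041 ang 108
  bead 14 [0.554 0.35  0.037] r 0.041 ang 48
  bead 17 [0.567 0.333 0.037] r 0.043 ang 19
  bead 16 [0.565 0.302 0.036] r 0.042 ang -25
  bead 10 [0.547 0.284 0.037] r 0.041 ang -60
s7 dish [0.5264 0.3191] 106
  bead 10 [0.553 0.35  0.036] r 0.041 ang 50
  bead 18 [0.568 0.333 0.036] r 0.044 ang 19
  bead 16 [0.565 0.302 0.036] r 0.042 ang -24
  bead 9 [0.547 0.285 0.037] r 0.04 ang -59
```

```bash
ls pics/s7c.png
```

```text
pics/s7c.png
```

View pics/s6c.png

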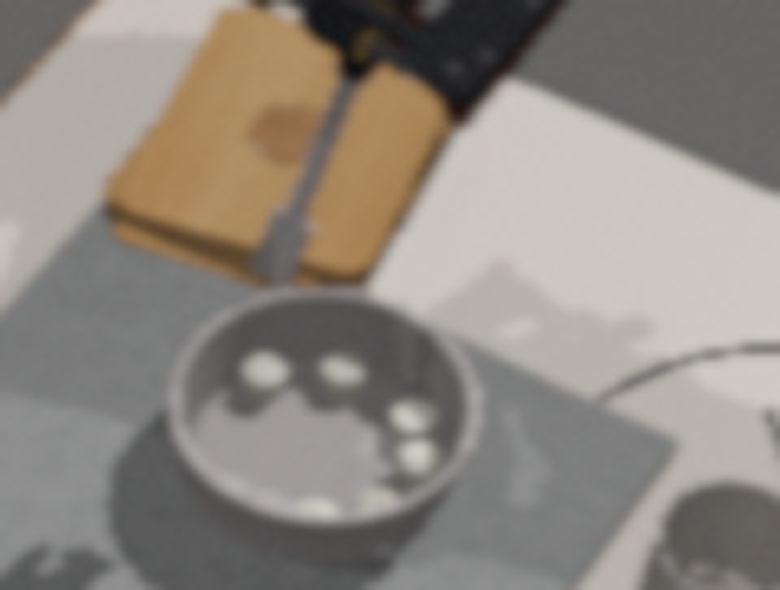

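View pics/s7c.png

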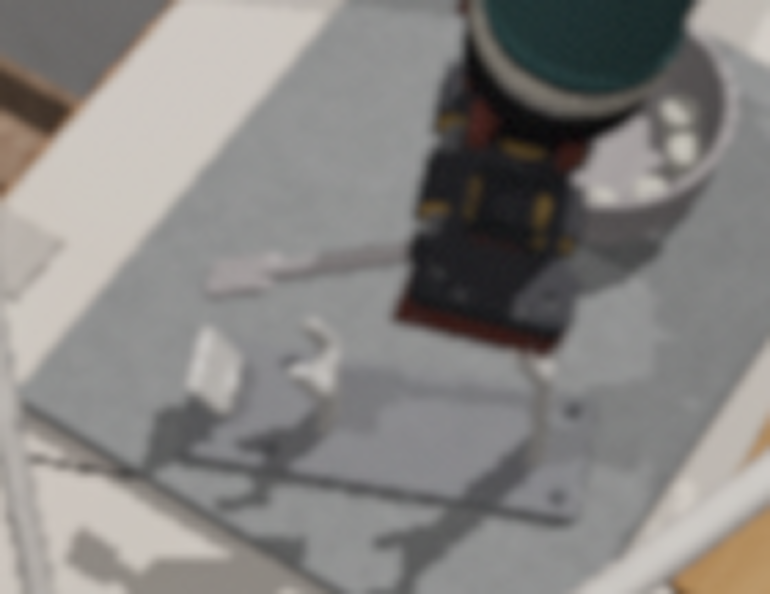

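View pics/w7.png

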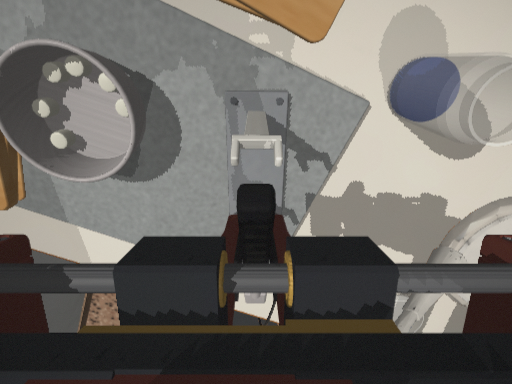

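```bash
python3 - <<'E'
from h import *
t4=np.array([.5223-.03,.3285,.12]); t6=stir_tip(364,r=.029,z=.15); t7=TIP0+[0,0,.09]
for n,t,psi,D in (('s4',t4,np.radians(262),DS),('s6',t6,np.radians(262),DS),('s7',t7,HEAD,D0)):
    g=dict(np.load(f'pics/{n}.npz')); W=cloud(g); S=stir_R(psi,D); L=(W-t)@S
    m=(L[...,0]>-.075)&(L[...,0]<.012)&(abs(L[...,1])<.02)&(abs(L[...,2])<.025)
    P=L[m]; 
    for a,b in ((-.075,-.045),(-.034,-.002)):
        q=P[(P[:,0]>a)&(P[:,0]<b)]; print(n,a,len(q),(q.mean(0)*1e3).round(1))
    print('  max x', np.sort(P[:,0])[-6:]*1e3)
    # zoom
    u,v=proj(g,t).astype(int); cv2.imwrite(f'pics/{n}z.png',cv2.resize(g['frame'][v-22:v+22,u-22:u+22,::-1],None,fx=9,fy=9,interpolation=cv2.INTER_NEAREST)); print(u,v,proj(g,t))
a=np.hstack([cv2.imread(f'pics/{n}z.png') for n in('s4','s7')]); cv2.imwrite('pics/cmp.png',a)
E
```

```text
s4 -0.075 36 [-61.    1.5   7.1]
s4 -0.034 70 [-19.    1.3   6.7]
  max x [0.46209307 0.63678559 0.81670138 0.9799788  1.77546824 2.03367478]
271 128 [271.8457859  128.95362947]
s6 -0.075 38 [-60.    1.4   7. ]
s6 -0.034 73 [-17.8   0.9   5.6]
  max x [-0.20893019  0.36289318  0.6740354   1.33929695  2.49713324  2.64252414]
272 125 [272.31870195 125.43452351]
s7 -0.075 40 [-59.8   3.5   4.2]
s7 -0.034 79 [-17.8   3.    3.8]
  max x [-2.21392503 -2.19773084 -1.7150489  -0.78355086  0.58247247  1.09693065]
209 181 [209.15568033 181.21041408]
```

View pics/cmp.png

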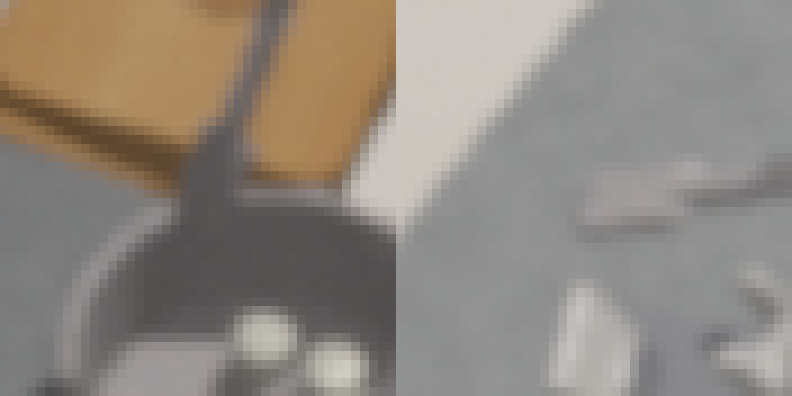

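```bash
python3 - <<'E'
from h import *
p,R=tool_pose(TIP0-.0006*stir_R(HEAD,D0)[:,0],HEAD,D0)
arm.line_to(p+[0,0,.03],speed=.1)
print(arm.line_to(p+[0,0,.0005],speed=.04,guard=5),arm.current_eef_pos()-p,arm.current_wrist_force())
snap('wrist','w8'); g=snap('side','s8'); print(arm.current_t())
a=cv2.imread('pics/s8.png'); cv2.imwrite('pics/s8c.png',cv2.resize(a[160:230,190:290],None,fx=7.5,fy=7.5,interpolation=cv2.INTER_CUBIC))
E
```

```text
False [1.57296280e-04 2.72032337e-05 5.41360742e-04] [ 0.83995641  1.00589133 -0.82280605]
37.5167
```

View pics/s8c.png

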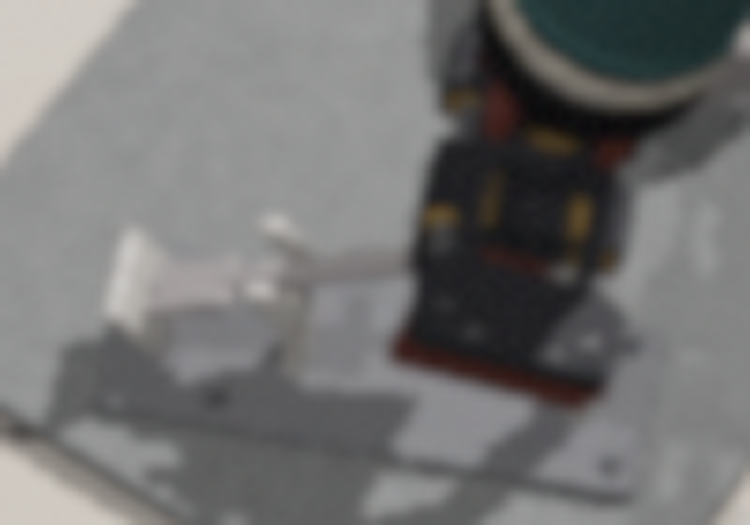

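View pics/w8.png

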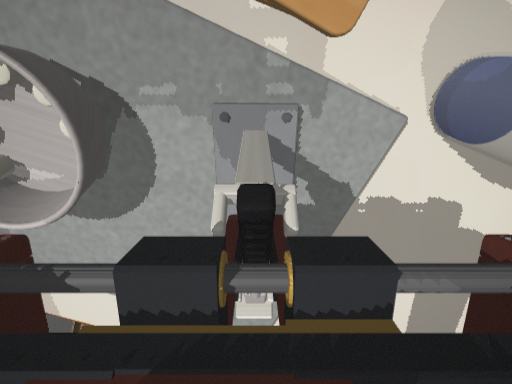

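Same picture as at the grasp: the handle is between the horns, and the blade is inside the stop. Releasing.

```bash
python3 - <<'E'
from h import *
p=arm.current_eef_pos();R=arm.current_eef_rot()
eoat.set_gripper(.03); arm.pause(.2); eoat.set_gripper(.06)
arm.line_to(p-R[:,2]*.12,speed=.12)
q=inverse_kinematics([.46,.06,.40],np.array([[np.cos(.41),np.sin(.41),0],[np.sin(.41),-np.cos(.41),0],[0,0,-1]]))
arm.set_joints(q)
snap('wrist','w9'); snap('side','s9'); print(arm.current_t())
a=cv2.imread('pics/s9.png'); cv2.imwrite('pics/s9c.png',cv2.resize(a[110:250,170:370],None,fx=4,fy=4,interpolation=cv2.INTER_CUBIC))
a=cv2.imread('pics/w9.png'); cv2.imwrite('pics/w9c.png',cv2.resize(a[0:240,20:400],None,fx=2.1,fy=2.4,interpolation=cv2.INTER_CUBIC))
E
python3 dishc.py s9; sed 's/side0/s9/' meas.py > m9.py; python3 m9.py | tail -2
```

```text
40.9583
s9 dish [0.5264 0.3194] 261
  bead 22 [0.485 0.34  0.037] r 0.046 ang 154
  bead 19 [0.514 0.358 0.037] r 0.04 ang 107
  bead 14 [0.554 0.35  0.038] r 0.041 ang 48
  bead 16 [0.567 0.333 0.036] r 0.043 ang 18
  bead 16 [0.565 0.301 0.037] r 0.042 ang -25
  bead 10 [0.546 0.284 0.036] r 0.04 ang -60
handle 139 [0.57180203 0.13318214 0.13321242] [-0.78999171 -0.34473069 -0.5070245 ] pitch -30.46583562506206 head -156.42486518738312
-0.03747831602673398 0.03832164798767363 [0.60140959 0.14610206 0.15221485] [0.54152825 0.11997149 0.11378241]
```

```bash
ls pics/w9c.png
```

```text
pics/w9c.png
```

View pics/s9c.png

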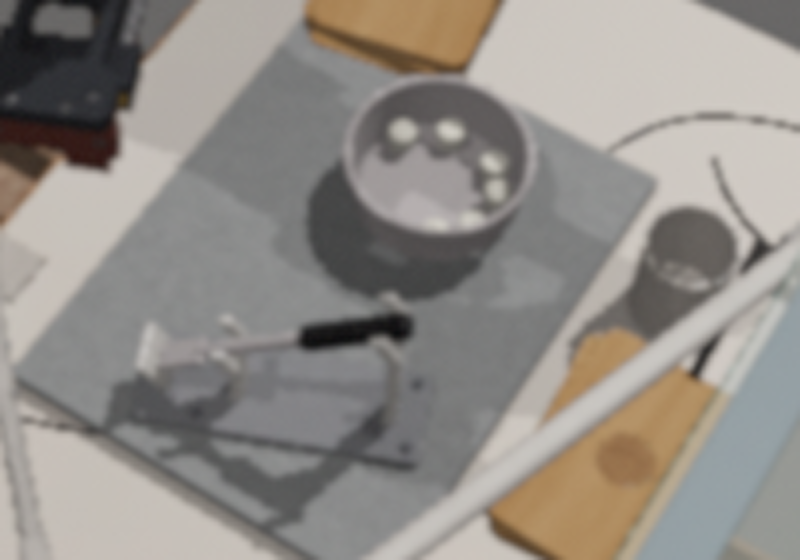

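View pics/w9c.png

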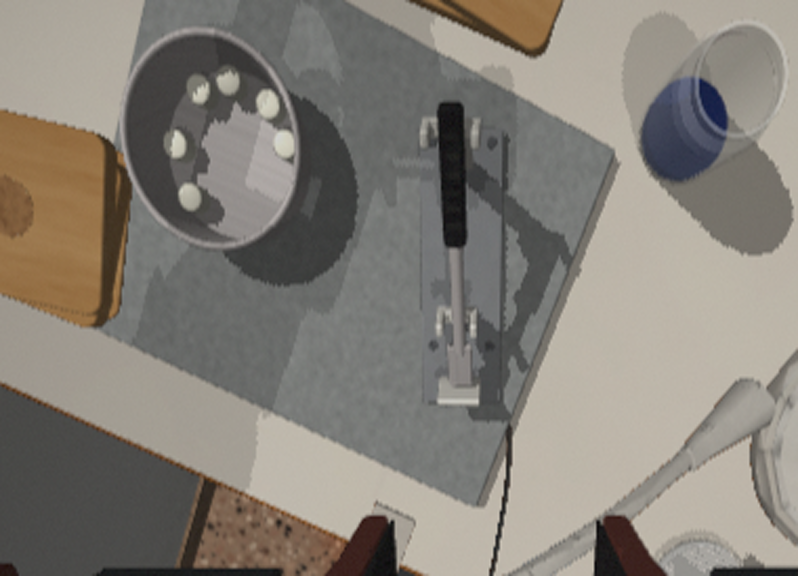

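The stirrer lies in both forks with its blade at the stop, all six beads are in the dish, and the jar and tin are where they started. Handing in.

```bash
python3 -c "
from h import *
print(arm.current_t(),arm.hand_in())"
```

```text
the job is handed in; nothing more can be done
40.9583 None
```

I stirred one full anticlockwise round from the near side, laid the stirrer back in its rest, let go and handed in at 41 s. One thing went wrong: the dish was shoved about 7 mm during the stir.

**The shove:** A bead wedged between the blade and the wall, and the dish slid about 4.6 mm away from the robot and 5.7 mm to the robot's right. The wrist readings at the time came to about 6 to 7 N sideways. I then re-centred the path, moved in slightly and turned the blade edgewise, and the dish did not move again. It was not tipped.

**Stir:**
- **Blade position:** the blade's end was commanded about 3.5 mm above the floor. Its commanded radius was 23–33 mm, mostly 29–30 mm.
- **Beads:** all six were pushed round anticlockwise, by roughly 20 to 64 degrees. None was spilled; the last pictures show all six in the dish, mostly out near the wall.

**Stirrer:** the last pictures show it in both forks, blade at the low end inside the stop. The side camera's handle measurement agrees with the starting one to within about 2 mm and 0.5 degrees.

**Jar and tin:** both look untouched in the pictures. I did not measure their positions.

**Disagreement:** the side and wrist cameras differed by about 4 mm in y. For the grasp I went by the wrist camera's view of the fingers.

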